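Dress the chocolate counter: match the easel's lean, roll in the tin

ROBOT

A 6-joint arm with a two-finger parallel gripper is mounted at the origin on the work surface. World frame = base frame: x ahead of the robot, y to its left, z up, the work surface at z = 0. Lengths are in m, angles in rad, forces in N, time in s.
With the tool pointing down it reaches from about 0.35 to 0.875 m from the base axis. Payload 15.5 kg.
Tool frame: the origin (TCP) lies on the centre line of the jaws, within the pads' length; the fingertips stand 25 mm ahead of it and the grasp point (between the pads) lies 6 mm ahead of it; z points along the fingers, y is the line along which they close (so a half turn about z gives the same grasp; the last joint's range is limited). The gripper opens to 85 mm and grips with 20 to 120 N. Pads are 22 mm wide; open, the fingers measure 114 mm over their backs; the gripper's body (76 mm by 85 mm) begins 54 mm behind the grasp point. The pads swing forward as they close: fully open they stand 13 mm farther back than shut.
Start: joints at [1.198, 0.494, 1.345, -0, 1.302, -0.096], TCP at [0.171, 0.601, 0.256] pointing down, gripper open.
Joint ranges: [-2.91, 2.91], [-0.82, 2.16], [0.22, 2.67], [-1.22, 4.37], [0.12, 2.79], [-3.08, 3.08]. Speed limits (rad/s): [1.89, 1.89, 2.57, 3.01, 3.01, 3.01].

INTERFACE

Orientations are given as a unit quaternion [x, y, z, w].
In Python, from cell import manip gives the robot as it stands.
- The arm moves only by the tool apply_moves, never from a script. Its argument "plan" is a list that holds one entry, the list of rows, each a list of 6 numbers: the shift along the tool's x, y, z each as a share of 300 mm, from -1 to 1, then the turn, a rotation vector about the tool's x, y, z each as a share of 4 degrees, from -1 to 1. In form: [[[dx, dy, dz, wx, wy, wz], ...]]. A call has 1 to 20 rows; each row shifts and turns the commanded pose from where the row before left it, along the tool's axes as they then stand; what a row does not reach is not made up. A row lasts 1/10 s, in which the tool goes at most 50 mm and 8.59 degrees, less where a joint would pass 70% of its speed; a pose out of reach is approached as far as the arm can. A call with a number of a shift or a turn outside -1 to 1 is refused whole. A call with a gripper value outside its range is refused whole. "jaw" is the gripper's target within -1 to 1 (fully open at 1, half-way at 0, shut at -1), set as the call begins (left out, the last holds). The fingers move at their own pace and stop on an object; "force" is the grip in N (left out, the last holds). Time passes only in rows, so rows that do not move let the fingers close. It gives the time, the measured TCP pose, the force, the opening and the grip force at its end, in the units of the state.
- manip.read_state(): the state, without advancing time (a new reading comes with each control period).
- manip.camera(name): name is "scene" or "top" or "wrist"; returns a dict with "pixels" (420x560x3 uint8, red, green, blue), "intrinsics" (3x3 intrinsics, pixels), "dist_coeffs" ([k1, k2, p1, p2, k3] as OpenCV has them; the pictures are not rectified), "T" (4x4, takes a point from camera to world coordinates). Camera axes: x right, y down, z forward; pixel columns grow to the right and rows downward; lengths in m; the calibration is good to about 2 mm. A picture is of the moment at which its call begins. There is no depth.
- manip.sign_off(): hands the job in; it is judged then, once.
The state is a dict: "time_s": time; "joint_pos": joint angles; "joint_velocities": joint speeds; "joint_efforts": joint torques, N m; "position": TCP position; "ee_rot": TCP orientation; "wrist_force": force on the tool from outside, world axes, zero at the start; "ft_torque": the same for the moment, N m; "gripper_width": finger opening in m; "grasp_force": force on a finger pad.
Only numpy, scipy, OpenCV 4.12 (cv2) and the standard library are available. Lean on these libraries where they do the work, as an engineer would, in place of code of your own. Each camera call takes 0.05 s, during which the arm holds its last target. There are 200 camera calls.

TASK

Raise the wide presentation panel on its stiff, springy hinge until it leans just as much as the smaller sample panel beside it once you have let go; take your hand off and watch for a moment that it holds. Then gently roll the lying round tin, without gripping or lifting it, until it rests centred along the brass strip on the counter next to the panel. Leave the sample panel and the other goods as they are.

Things in the scene. Friction and masses are not known exactly. Their poses are not given: they have to be found in the camera images.
- panel: The wide panel to set: a stiff board 160 mm wide, 170 high, 10 thick, ledge low on its front. Origin on its hinge line at mid-width, 30 mm over the counter; z runs up the board from hinge to top edge, x out of its front (away from the robot), y along the hinge. It leans back, top towards the robot. Hinge holds by friction; the board springs back some 5 degrees or more when let go. Push under 6 N at the top.
- sample: The smaller panel beside it (at +y), 110 mm wide, 130 high, 10 thick, same make and same axes; its lean is the one to match (differs each time, 31 to 40 degrees from vertical). Origin on its hinge line at mid-width, 30 mm over the counter.
- sample_top (a point): Middle of the sample panel's top edge, axes as the sample panel's.
- shelf_edge (a point): Middle of the lower robot-side edge of the fixed glass shelf over the panel; underside 320 mm over the counter, 240 mm wide, 200 deep away from the robot, a low tin on it 45 mm higher, so the panel's top is reached with the tool tilted. 12 mm round posts at 180 mm in x (100 mm either side in y) from here. Axes: x away from the robot, y along the shelf.
- tin_center (a point): Centre of the lying round tin, 62 mm in diameter, 140 long; its x axis is the tin's axis. 31 mm over the counter. About 0.3 kg, rolls easily; pushed at 30 mm/s it may coast up to 10 mm. It starts on the side of the strip away from the panel (-y of the strip), 7 to 13 cm off.
- mark (a point): Middle of the flat brass strip in the counter, 220 mm long, 8 wide, flush; x along the strip (away from the robot), y towards the panel, whose near edge is 100 mm off.
- jar: Glass jar, 80 mm across, 120 high, loose, origin under its centre; to be left alone.
- giftbox: Gift box 120 x 90 x 45 mm, loose, origin under its centre; to be left alone.
- round_tin: Low green tin, 94 mm across, 50 high, loose, origin under its centre; to be left alone.
Things that resemble listed ones, but are neither listed nor needed, are in the scene too. Leave any purple look-alike of the part that bears tin_center alone.

How it is judged:
On the way, in this order (a step that is already met when the one before it is completed fails the run):
1. the panel, let go, stands within 3 degrees of the sample's lean for half a second (angle between the z axis of panel and the z axis of sample, either way round below 0.0524 rad and contact force between panel and anything else below 0.05 N), for 0.5 s.
2. the tin lies on the brass strip (y of tin_center in the frame of mark between -0.012 and 0.012 m and x of tin_center in the frame of mark between -0.045 and 0.045 m and angle between the x axis of tin_center and the x axis of mark, either way round below 0.15 rad), for 0.2 s.
At the end, for the whole second after the job is handed in: The panel stands untouched and still within 3 degrees of the sample's lean; the tin lies at rest on the counter with its middle within 12 mm of the strip's centre line and 45 mm of the strip's middle lengthwise, its axis within 8 degrees of the strip (all of step 2 and angle between the z axis of panel and the z axis of sample, either way round below 0.0524 rad and angular speed of panel below 0.05 rad/s and height (world z) of tin_center below 0.036 m and linear speed of tin below 0.02 m/s).
It fails at once if the sample panel is disturbed (top edge moved over 6 mm) (distance of sample_top from where it was at the start of the episode above 0.006 m).
It fails at once if the tin is lifted more than 12 mm (height (world z) of tin_center above 0.043 m).
It fails at once if the tin is gripped or pushed hard (over 15 N) (contact force between the fingers and tin above 15 N).
It fails at once if the jar, the gift box or the low round tin is moved over 20 mm (distance of any of jar, giftbox, round_tin from where it was at the start of the episode above 0.02 m).
It also fails if it takes over 72 s, if anything falls off the work surface, if the arm or the gripper's body presses on something with over 40 N, if the wrist force passes 120 N, or if a joint passes its speed limit or range.

## Working session

There is one attempt and no reset: what is moved stays moved. The work goes in short steps, Python scripts to look and compute and a tool call to move; the robot and the scene stay as the last step left them, time stands still between calls to the robot, and variables do not carry over. Pictures are saved under pics/ and viewed, at most 10 in all, crops included, and the job is handed in when it is done.

Besides the shell and the picture viewer there is one more tool, called in YAML: its name, and indented under it one key for each argument. apply_moves: Moves the arm, as the interface text tells. Its arguments: {"type":"object","properties":{"plan":{"type":"array"},"jaw":{"type":"number"},"force":{"type":"number"}},"required":["plan"]}

```bash
mkdir -p pics; ls
python3 - <<'E'
from cell import manip
import cv2,numpy as np
for n in("scene","top"):
    c=manip.camera(n); cv2.imwrite(f"pics/{n}0.png",cv2.cvtColor(c["pixels"],cv2.COLOR_RGB2BGR))
    print(n,np.round(c["intrinsics"],1).tolist(),c["dist_coeffs"],np.round(c["T"],4).tolist())
s=manip.read_state();print({k:np.round(v,3).tolist() for k,v in s.items()})
E
```

```text
pics
scene [[408.1, 0.0, 282.1], [0.0, 408.1, 209.2], [0.0, 0.0, 1.0]] [-0.1198986  0.         0.         0.         0.       ] [[-0.7452, 0.5435, -0.3863, 1.014], [0.6668, 0.6066, -0.4328, 0.4763], [-0.0009, -0.5801, -0.8145, 1.0981], [0.0, 0.0, 0.0, 1.0]]
top [[461.6, 0.0, 276.8], [0.0, 461.6, 206.0], [0.0, 0.0, 1.0]] [-0.07612608  0.          0.          0.          0.        ] [[0.0234, -0.9875, 0.1557, 0.3666], [-0.9995, -0.0263, -0.0161, 0.0206], [0.02, -0.1552, -0.9877, 1.7068], [0.0, 0.0, 0.0, 1.0]]
{'time_s': 0.1, 'joint_pos': [1.198, 0.494, 1.346, 0.0, 1.303, -0.095], 'joint_velocities': [0.001, -0.001, -0.001, 0.0, 0.001, 0.001], 'joint_efforts': [0.001, -88.358, -38.456, 0.0, 0.005, 0.0], 'position': [0.171, 0.601, 0.256], 'ee_rot': [0.138, 0.99, -0.001, -0.0], 'wrist_force': [-0.231, 0.149, -0.371], 'ft_torque': [-0.006, 0.007, -0.004], 'grasp_force': 0.0, 'gripper_width': 0.085}
```

View pics/scene0.png

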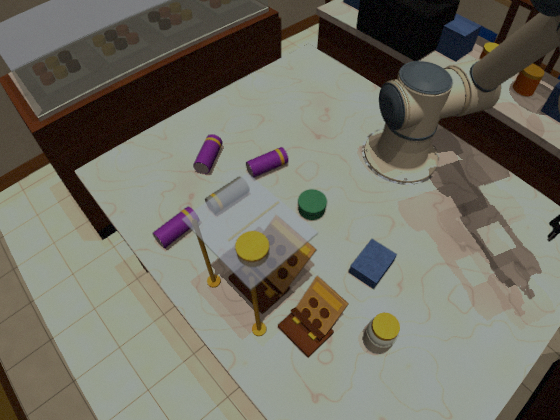

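View pics/top0.png

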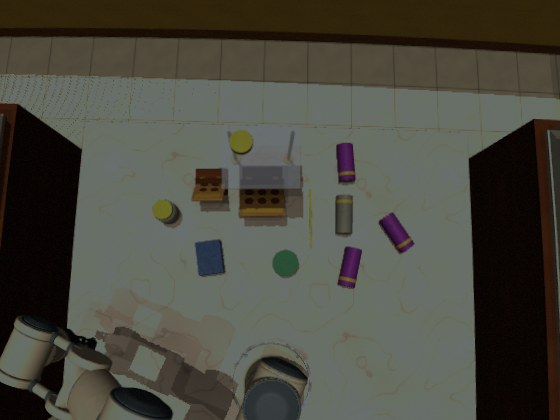

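The listed tin could be the grey one at top (344,214), or the purple look-alikes at (346,162), (396,232) and (350,267). I choose the grey one. The brass strip is at (310,218), the panel at (262,197) with its top edge towards the robot, and the sample at (208,185). I'll check these in one close crop.

Run:
```python
import cv2
a=cv2.imread("pics/top0.png")[120:260,180:370]
b=cv2.resize(a,None,fx=4.2,fy=4.2,interpolation=cv2.INTER_CUBIC); cv2.imwrite("pics/top0c.png",cv2.convertScaleAbs(b,alpha=1.6,beta=10))
a=cv2.imread("pics/scene0.png")[180:360,180:380]
b=cv2.resize(a,None,fx=3.3,fy=3.3,interpolation=cv2.INTER_CUBIC); cv2.imwrite("pics/scene0c.png",b)
```

```text
(no output)
```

View pics/top0c.png

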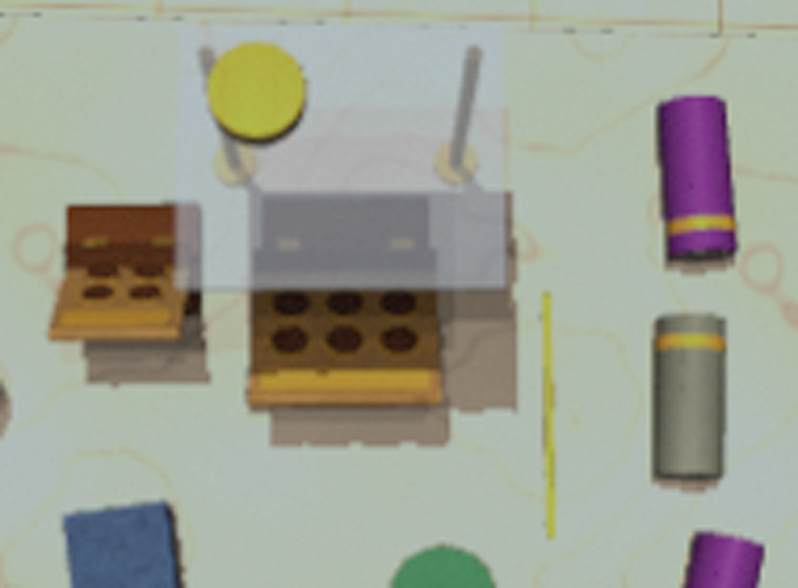

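View pics/scene0c.png

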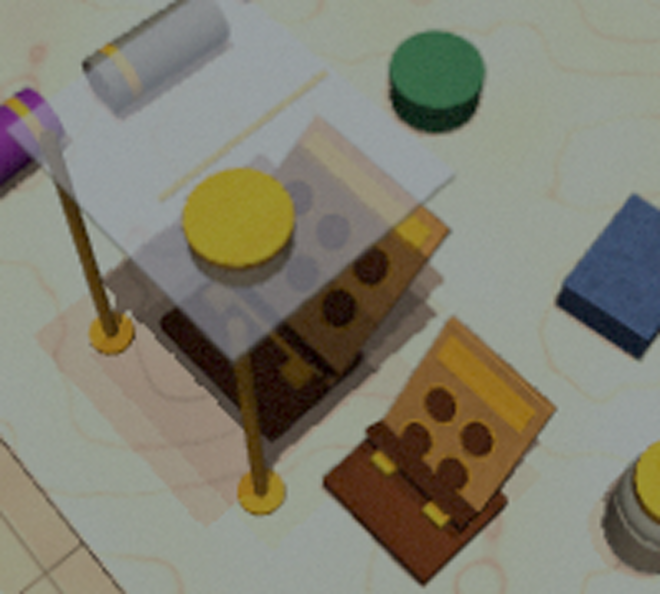

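The crop confirms the choice: the grey tin lies from (688,315) to (688,480), the strip runs (547,293)–(552,538), and the panel's top edge spans (248,410)–(441,408). Next I triangulate these points.

```bash
cat > h.py <<'E'
import cv2,numpy as np
from cell import manip
from scipy.optimize import least_squares
def load(n):
    c=manip.camera(n); return c
def ray(c,p):
    u=cv2.undistortPoints(np.array([[p]],float),c["intrinsics"],c["dist_coeffs"])[0,0]
    T=np.array(c["T"]); d=T[:3,:3]@[u[0],u[1],1]; return T[:3,3],d/np.linalg.norm(d)
def atz(c,p,z):
    o,d=ray(c,p); return o+d*(z-o[2])/d[2]
def tri(c1,p1,c2,p2):
    o1,d1=ray(c1,p1);o2,d2=ray(c2,p2)
    s=np.linalg.lstsq(np.c_[d1,-d2],o2-o1,rcond=None)[0]
    a,b=o1+s[0]*d1,o2+s[1]*d2; return (a+b)/2,np.linalg.norm(a-b)
def proj(c,P):
    T=np.linalg.inv(c["T"]); P=np.atleast_2d(P)
    return cv2.projectPoints(P,cv2.Rodrigues(T[:3,:3])[0],T[:3,3],c["intrinsics"],c["dist_coeffs"])[0][:,0]
E
python3 - <<'E'
from h import *
t,s=load("top"),load("scene"); w=load("wrist")
cv2.imwrite("pics/w0.png",cv2.cvtColor(w["pixels"],cv2.COLOR_RGB2BGR)); print(np.round(w["T"],3).tolist(),np.round(w["intrinsics"],0).tolist())
tc=lambda x,y:(180+(x+.5)/4.2-.5,120+(y+.5)/4.2-.5)
sc=lambda x,y:(180+(x+.5)/3.3-.5,180+(y+.5)/3.3-.5)
for n,a,b in[("sam+y",(50,339),(556,408)),("sam-y",(180,339),(455,317)),("pan+y",(248,410),(450,230)),("pan-y",(441,408),(318,117)),
  ("samhole",(97,292),(477,437)),("samhole-",(144,292),(440,403)),("samholelow",(102,270),(450,475)),("panhole+top",(291,340),(371,266)),("panhole+low",(291,303),(340,306)),
  ("strip near",(552,538),(325,73)),("strip far",(547,293),(162,199)),("shelf +y",(176,288),(455,177)),("postbase",(455,162),(112,335)),("postbase",(236,166),(261,494))]:
    P,e=tri(t,tc(*a),s,sc(*b)); print(n,np.round(P,4),round(e,4))
print("strip z0",atz(t,tc(552,538),0),atz(t,tc(547,293),0))
print("shelf", atz(t,tc(176,288),.32),atz(t,tc(505,288),.32))
print("tin ends",atz(t,tc(688,317),.05),atz(t,tc(688,478),.03))
for p in[(655,397),(722,397)]: print("tin sides",atz(t,tc(*p),.031))
for p in[(205,260),(165,211),(285,263)]: print(atz(t,p,.05))
E
```

```text
[[0.274, 0.921, 0.277, 0.1], [0.962, -0.263, -0.08, 0.621], [-0.001, 0.288, -0.958, 0.372], [0.0, 0.0, 0.0, 1.0]] [[325.0, 0.0, 276.0], [0.0, 325.0, 213.0], [0.0, 0.0, 1.0]]
sam+y [0.6264 0.2904 0.1327] 0.0008
sam-y [0.6293 0.1835 0.1319] 0.0008
pan+y [0.5736 0.1242 0.1276] 0.0031
pan-y [ 0.5797 -0.0343  0.1272] 0.0033
samhole [0.6743 0.2586 0.0949] 0.0006
samhole- [0.6757 0.2188 0.0942] 0.0011
samholelow [0.7008 0.2599 0.0603] 0.0019
panhole+top [0.6361 0.0935 0.101 ] 0.0007
panhole+low [0.6723 0.0954 0.0777] 0.0001
strip near [ 0.4829 -0.1378  0.0008] 0.0009
strip far [ 0.7    -0.1287  0.0058] 0.0032
shelf +y [0.6339 0.168  0.3272] 0.0013
postbase [ 0.8193 -0.0449  0.0061] 0.0005
postbase [ 8.120e-01  1.528e-01 -7.000e-04] 0.0004
strip z0 [ 0.48266023 -0.13756303  0.        ] [ 0.70228365 -0.13037926  0.        ]
shelf [0.63569613 0.16827302 0.32      ] [ 0.64220809 -0.0713198   0.32      ]
tin ends [ 0.67457238 -0.24954139  0.05      ] [ 0.53564416 -0.25299201  0.03      ]
tin sides [ 0.60605988 -0.22362035  0.031     ]
tin sides [ 0.60758678 -0.28271978  0.031     ]
[0.42585809 0.24519751 0.05      ]
[0.59850844 0.39861402 0.05      ]
[ 0.42245874 -0.04046368  0.05      ]
```

Triangulated geometry, with residuals of 3 mm or less:

| Quantity | Value |
|---|---|
| Panel lean | about 54° |
| Sample lean | about 36° |
| Scene yaw | about 1.9° |
| Panel top back edge, middle | (0.577, 0.045, 0.127) |
| Mark | (0.5925, -0.134) |
| Tin centre | (0.605, -0.252) |

The sizes agree with the description: shelf width 0.240, strip 0.22, tin diameter 0.059. I start by turning and tilting the tool with the jaws shut.

apply_moves:
  plan:
    - [[0,0,0,0,0,-0.885],[0,0,0,0,0,-0.885],[0,0,0,0,0,-0.885],[0,0,0,0,0,-0.885],[0,0,0,0,0,-0.885],[0,0,0,0,-1,0],[0,0,0,0,-1,0],[0,0,0,0,-1,0],[0,0,0,0,-1,0],[0,0,0,0,-1,0],[0,0,0,0,-1,0],[0,0,0,0,-1,0],[0,0,0,0,-1,0]]
  jaw: -1
  force: 20

```text
time_s: 1.55
position: [0.1713, 0.6012, 0.2565]
ee_rot: [-0.015, 0.961, 0.005, 0.277]
wrist_force: [0.8, -0.7, -1.0]
gripper_width: -0.0002
grasp_force: 0.0
```

```bash
cat > d.py <<'E'
import sys
from h import *
from scipy.spatial.transform import Rotation as R
def delta(*tgt):
    s=manip.read_state(); Rm=R.from_quat(s["ee_rot"]); p=np.array(s["position"])
    print("t",round(s["time_s"],2),"p",np.round(p,4),"y",np.round(Rm.as_matrix()[:,1],3),"z",np.round(Rm.as_matrix()[:,2],3),"F",np.round(s["wrist_force"],2),"w",round(float(s["gripper_width"]),3))
    for t in tgt:
        print(t,"-> units(300mm)",np.round(Rm.inv().apply(np.array(t)-p)/.3,4)); p=np.array(t)
if __name__=="__main__": delta(*eval(sys.argv[1]))
E
python3 d.py "[(.40,.045,.25),(.51,.045,.14),(.545,.045,.132)]"
```

```text
t 1.55 p [0.1713 0.6012 0.2565] y [-0.031  1.     0.001] z [ 0.532  0.017 -0.847] F [ 0.8  -0.74 -1.03] w -0.0
(0.4, 0.045, 0.25) -> units(300mm) [-0.5849 -1.877   0.3918]
(0.51, 0.045, 0.14) -> units(300mm) [-0.1151 -0.0118  0.5055]
(0.545, 0.045, 0.132) -> units(300mm) [-0.0845 -0.0037  0.0846]
```

apply_moves:
  plan:
    - [[-0.0418,-0.134,0.028,0,0,0],[-0.0418,-0.134,0.028,0,0,0],[-0.0418,-0.134,0.028,0,0,0],[-0.0418,-0.134,0.028,0,0,0],[-0.0418,-0.134,0.028,0,0,0],[-0.0418,-0.134,0.028,0,0,0],[-0.0418,-0.134,0.028,0,0,0],[-0.0418,-0.134,0.028,0,0,0],[-0.0418,-0.134,0.028,0,0,0],[-0.0418,-0.134,0.028,0,0,0],[-0.0418,-0.134,0.028,0,0,0],[-0.0418,-0.134,0.028,0,0,0],[-0.0418,-0.134,0.028,0,0,0],[-0.0418,-0.134,0.028,0,0,0],[-0.029,-0.003,0.126,0,0,0],[-0.029,-0.003,0.126,0,0,0],[-0.029,-0.003,0.126,0,0,0],[-0.029,-0.003,0.126,0,0,0],[0,0,0,0,0,0]]

```text
time_s: 3.45
position: [0.4898, 0.1186, 0.1508]
ee_rot: [-0.014, 0.967, -0.005, 0.256]
wrist_force: [0.5, 0.1, 0.3]
gripper_width: 0.0
grasp_force: 0.0
```

```bash
python3 d.py "[(.51,.045,.135),(.545,.045,.132)]"
python3 - <<'E'
from h import *
w=load("wrist"); cv2.imwrite("pics/w1.png",cv2.cvtColor(w["pixels"],cv2.COLOR_RGB2BGR)); np.save("w1T.npy",w["T"])
E
```

```text
t 3.45 p [0.4898 0.1186 0.1508] y [-0.024  1.    -0.016] z [ 0.495 -0.002 -0.869] F [0.5  0.11 0.32] w 0.0
(0.51, 0.045, 0.135) -> units(300mm) [-0.0254 -0.2462  0.0796]
(0.545, 0.045, 0.132) -> units(300mm) [-0.0964 -0.0027  0.0665]
```

View pics/w1.png

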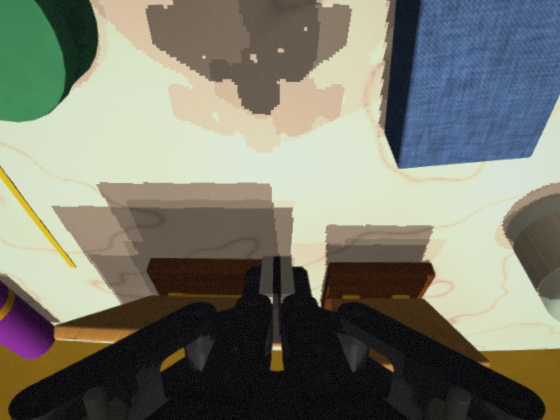

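The wrist view (upside down) shows the fingers (275,270) between the panel (left) and the sample (right), with the panel's +y end at about (275,345). The tool is still 73 mm short in y. I correct that and then creep in.

apply_moves:
  plan:
    - [[-0.006,-0.062,0.02,0,0,0],[-0.006,-0.062,0.02,0,0,0],[-0.006,-0.062,0.02,0,0,0],[-0.006,-0.062,0.02,0,0,0],[0,0,0,0,0,0],[-0.0175,0,0.012,0,0,0],[-0.0175,0,0.012,0,0,0],[-0.0175,0,0.012,0,0,0],[-0.0175,0,0.012,0,0,0],[-0.0175,0,0.012,0,0,0],[0,0,0,0,0,0]]

```text
time_s: 4.6
position: [0.5405, 0.0599, 0.1482]
ee_rot: [-0.013, 0.969, -0.009, 0.247]
wrist_force: [0.7, -0.4, -0.3]
gripper_width: -0.0
grasp_force: 0.0
```

```bash
python3 d.py "[(.565,.045,.135),(.60,.045,.150)]"
```

```text
t 4.6 p [0.5405 0.0599 0.1482] y [-0.02   1.    -0.023] z [ 0.479 -0.01  -0.878] F [ 0.74 -0.41 -0.27] w -0.0
(0.565, 0.045, 0.135) -> units(300mm) [-0.0492 -0.0504  0.0784]
(0.6, 0.045, 0.15) -> units(300mm) [-0.1263 -0.0035  0.012 ]
```

apply_moves:
  plan:
    - [[0.011,-0.025,0.02,0,0,0],[0.011,-0.025,0.02,0,0,0],[0,0,0,0,0,0],[-0.02,0,0.011,0,0,0],[-0.02,0,0.011,0,0,0],[-0.02,0,0.011,0,0,0],[0,0,0,0,0,0]]

```text
time_s: 5.3
position: [0.5623, 0.0452, 0.1365]
ee_rot: [-0.013, 0.969, -0.009, 0.246]
wrist_force: [-0.5, -0.1, -0.3]
gripper_width: -0.0003
grasp_force: 0.2
```

```bash
python3 d.py "[(.58,.045,.15),(.60,.045,.17)]"
```

```text
t 5.3 p [0.5623 0.0452 0.1365] y [-0.021  1.    -0.023] z [ 0.477 -0.01  -0.879] F [-0.49 -0.15 -0.27] w -0.0
(0.58, 0.045, 0.15) -> units(300mm) [-0.0732 -0.0028 -0.0113]
(0.6, 0.045, 0.17) -> units(300mm) [-0.0904 -0.0029 -0.0268]
```

apply_moves:
  plan:
    - [[-0.0146,0,-0.0022,0,0,0],[-0.0146,0,-0.0022,0,0,0],[-0.0146,0,-0.0022,0,0,0],[-0.0146,0,-0.0022,0,0,0],[-0.0146,0,-0.0022,0,0,0],[0,0,0,0,0,0]]

```text
time_s: 5.9
position: [0.5789, 0.0456, 0.1499]
ee_rot: [-0.013, 0.969, -0.009, 0.246]
wrist_force: [-4.2, -0.2, 0.9]
gripper_width: 0.0002
grasp_force: 2.0
```

```bash
python3 d.py "[(.60,.045,.17)]"
```

```text
t 5.9 p [0.5789 0.0456 0.1499] y [-0.02   1.    -0.023] z [ 0.476 -0.01  -0.879] F [-4.24 -0.25  0.95] w 0.0
(0.6, 0.045, 0.17) -> units(300mm) [-0.0935 -0.005  -0.0254]
```

apply_moves:
  plan:
    - [[-0.0156,0,-0.0042,0,0,0],[-0.0156,0,-0.0042,0,0,0],[-0.0156,0,-0.0042,0,0,0],[-0.0156,0,-0.0042,0,0,0],[-0.0156,0,-0.0042,0,0,0],[-0.0156,0,-0.0042,0,0,0],[0,0,0,0,0,0]]

```text
time_s: 6.6
position: [0.6006, 0.0465, 0.1701]
ee_rot: [-0.013, 0.969, -0.009, 0.246]
wrist_force: [-1.6, -0.1, -2.2]
gripper_width: -0.0
grasp_force: 1.4
```

```bash
python3 d.py "[(.607,.045,.176)]"
python3 - <<'E'
from h import *
for n in("scene","top"):
    c=load(n); cv2.imwrite(f"pics/{n}1.png",cv2.cvtColor(c["pixels"],cv2.COLOR_RGB2BGR))
a=cv2.resize(cv2.imread("pics/top1.png")[150:230,180:320],None,fx=5,fy=5,interpolation=2)
b=cv2.resize(cv2.imread("pics/scene1.png")[200:350,220:360],None,fx=400/150,fy=400/150,interpolation=2)
cv2.imwrite("pics/m1.png",cv2.convertScaleAbs(np.hstack([cv2.resize(a,None,fx=.6,fy=.6),b[:240,:]]),alpha=1.4))
E
```

```text
t 6.6 p [0.6006 0.0465 0.1701] y [-0.02   1.    -0.023] z [ 0.477 -0.01  -0.879] F [-1.63 -0.12 -2.16] w -0.0
(0.607, 0.045, 0.176) -> units(300mm) [-0.028  -0.0058 -0.007 ]
```

apply_moves:
  plan:
    - [[-0.0133,-0.001,0,0,0,0],[-0.0133,-0.001,0,0,0,0],[-0.0133,-0.001,0,0,0,0],[0,0,0,0,0,0],[0.02,0,0,0,0,0],[0.04,0,0,0,0,0],[0.05,0,0,0,0,0],[0.08,0,0,0,0,0],[0,0,0,0,0,0]]

```text
time_s: 7.6
position: [0.557, 0.0443, 0.1465]
ee_rot: [-0.013, 0.97, -0.008, 0.244]
wrist_force: [-0.4, 0.2, -0.3]
gripper_width: 0.0002
grasp_force: 0.0
```

```bash
python3 d.py "[(.607,.045,.176)]"
python3 - <<'E'
from h import *
for n in("scene","top"):
    c=load(n); cv2.imwrite(f"pics/{n}2.png",cv2.cvtColor(c["pixels"],cv2.COLOR_RGB2BGR))
a=cv2.resize(cv2.imread("pics/top2.png")[150:230,180:300],None,fx=3.3,fy=3.3,interpolation=2)
b=cv2.resize(cv2.imread("pics/scene2.png")[200:350,220:340],None,fx=3.3,fy=3.3,interpolation=2)
a=np.vstack([a,np.zeros((b.shape[0]-a.shape[0],a.shape[1],3),np.uint8)])
cv2.imwrite("pics/m2.png",cv2.convertScaleAbs(np.hstack([a,b]),alpha=1.4)); print(a.shape)
E
```

```text
t 7.6 p [0.557  0.0443 0.1465] y [-0.02   1.    -0.023] z [ 0.473 -0.01  -0.881] F [-0.37  0.18 -0.32] w 0.0
(0.607, 0.045, 0.176) -> units(300mm) [-0.1934 -0.0034 -0.0078]
(495, 396, 3)
```

View pics/m2.png

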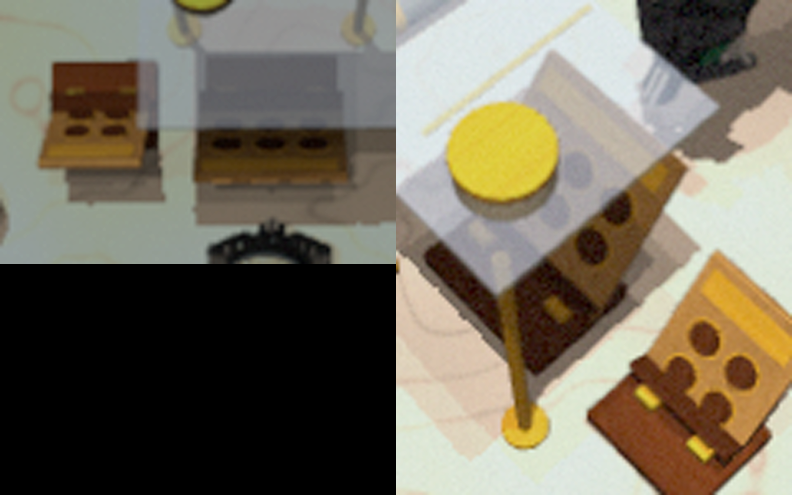

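After release, the panel's top corners are at (195,183) and (346,182) in the top crop, and (292,168) and (154,50) in the scene crop.

```bash
cat > lean.py <<'E'
from h import *
def fit(H,yaw,pts):  # pts: (cam,pix,y,z,x) ; fit hinge x,y and lean by reprojection
    def P(q,y,z,x):
        hx,hy,t=q; r=np.array([x*np.cos(t)-z*np.sin(t),y,x*np.sin(t)+z*np.cos(t)])
        c,s=np.cos(yaw),np.sin(yaw); return np.array([hx+c*r[0]-s*r[1],hy+s*r[0]+c*r[1],.03+r[2]])
    f=lambda q:np.concatenate([(proj(c,P(q,y,z,x))[0]-p) for c,p,y,z,x in pts]+[[(q[0]-H[0])*300 if H[0] else 0]])
    r=least_squares(f,[.71,H[1],.7]); print("hinge",np.round(r.x[:2],4),"lean",round(np.degrees(r.x[2]),2),"rms px",round(np.sqrt(np.mean(r.fun**2)),2)); return r.x
E
python3 - <<'E'
from lean import *
t,s=load("top"),load("scene"); yaw=.033
tc=lambda x,y:(180+(x+.5)/4.2-.5,120+(y+.5)/4.2-.5)
sc=lambda x,y:(180+(x+.5)/3.3-.5,180+(y+.5)/3.3-.5)
t2=lambda x,y:(180+(x+.5)/3.3-.5,150+(y+.5)/3.3-.5)
s2=lambda x,y:(220+(x+.5)/3.3-.5,200+(y+.5)/3.3-.5)
for x in(-.005,-.01):
  sam=[(t,tc(50,339),.055,.13,x),(t,tc(180,339),-.055,.13,x),(s,sc(556,408),.055,.13,x),(s,sc(455,317),-.055,.13,x)]
  p0=[(t,tc(248,410),.08,.17,x),(t,tc(441,408),-.08,.17,x),(s,sc(450,230),.08,.17,x),(s,sc(318,117),-.08,.17,x)]
  p2=[(t,t2(195,183),.08,.17,x),(t,t2(346,182),-.08,.17,x),(s,s2(292,168),.08,.17,x),(s,s2(154,50),-.08,.17,x)]
  for n,q,hy in(("sam",sam,.24),("p0",p0,.045),("p2",p2,.045)):
    print(x,n); fit((None,hy),yaw,q); fit((.716 if n!="sam" else .710,hy),yaw,q)
E
```

```text
-0.005 sam
hinge [0.7089 0.2396] lean 36.43 rms px 0.37
hinge [0.7097 0.2396] lean 36.91 rms px 0.37
-0.005 p0
hinge [0.7163 0.0492] lean 53.48 rms px 0.38
hinge [0.7162 0.0492] lean 53.41 rms px 0.38
-0.005 p2
hinge [0.7167 0.0493] lean 36.12 rms px 0.46
hinge [0.7162 0.0493] lean 35.91 rms px 0.46
-0.01 sam
hinge [0.7093 0.2396] lean 34.39 rms px 0.37
hinge [0.7098 0.2396] lean 34.68 rms px 0.37
-0.01 p0
hinge [0.7166 0.0492] lean 51.85 rms px 0.38
hinge [0.7163 0.0493] lean 51.72 rms px 0.38
-0.01 p2
hinge [0.7171 0.0493] lean 34.53 rms px 0.46
hinge [0.7163 0.0494] lean 34.21 rms px 0.46
```

The panel reads 36.1° against the sample's 36.4–36.9°, within 1° using the same model for both. I let it stand and retreat, then turn the tool upright and 90° about z for the tin.

apply_moves:
  plan:
    - [[0.02,0,-0.13,0,0,0],[0.02,0,-0.13,0,0,0],[0.02,0,-0.13,0,0,0],[0,0,0,0,1,0],[0,0,0,0,1,0],[0,0,0,0,1,0],[0,0,0,0,1,0],[0,0,0,0,1,0],[0,0,0,0,1,0],[0,0,0,0,1,0],[0,0,0,0,0,-1],[0,0,0,0,0,-1],[0,0,0,0,0,-1],[0,0,0,0,0,-1],[0,0,0,0,0,-1],[0,0,0,0,0,-1],[0,0,0,0,0,-1],[0,0,0,0,0,-1],[0,0,0,0,0,-1],[0,0,0,0,0,-1]]
  jaw: 1

```text
time_s: 9.8
position: [0.4895, 0.045, 0.243]
ee_rot: [-0.353, 0.936, -0.012, 0.0]
wrist_force: [-0.5, 0.6, 0.1]
gripper_width: 0.0856
grasp_force: 0.0
```

apply_moves:
  plan:
    - [[0,0,0,0,0,-1],[0,0,0,0,0,-1],[0,0,0,0,0,-1],[0,0,0,0,0,-1],[0,0,0,0,0,-1],[0,0,0,0,0,-1],[0,0,0,0,0,-1],[0,0,0,0,0,-1],[0,0,0,0,0,-1],[0,0,0,0,0,-1],[0,0,0,0,0,-1],[0,0,0,0,0,-1],[0,0,0,0,0,-0.5],[0,0,0,0,0,0]]

```text
time_s: 11.2
position: [0.488, 0.0629, 0.2414]
ee_rot: [0.707, -0.707, 0.02, 0.014]
wrist_force: [0.6, -0.1, 0.3]
gripper_width: 0.0857
grasp_force: 0.0
```

```bash
cat >> d.py <<'E'
    s=manip.read_state();print("x",np.round(R.from_quat(s["ee_rot"]).as_matrix()[:,0],3),np.round(s["joint_pos"],2))
    D=np.array([[0,-1,0.],[-1,0,0],[0,0,-1]]).T; y=.033
    D=R.from_euler("z",y).as_matrix()@np.array([[0,-1,0],[-1,0,0],[0,0,-1]])
    print("turn to tin pose, units of 4deg (tool):",np.round(np.degrees((R.from_quat(s["ee_rot"]).inv()*R.from_matrix(D)).as_rotvec())/4,2))
E
python3 d.py "[(.58,-.325,.25),(.605,-.32,.037)]"
```

```text
File "d.py", line 10
    s=manip.read_state();print("x",np.round(R.from_quat(s["ee_rot"]).as_matrix()[:,0],3),np.round(s["joint_pos"],2))
IndentationError: unexpected indent
```

```bash
sed -i '9{h;d};$G' d.py; sed -i '/^    D=np.array/d' d.py; tail -3 d.py
python3 d.py "[(.58,-.325,.25),(.605,-.32,.037)]"
```

```text
D=R.from_euler("z",y).as_matrix()@np.array([[0,-1,0],[-1,0,0],[0,0,-1]])
    print("turn to tin pose, units of 4deg (tool):",np.round(np.degrees((R.from_quat(s["ee_rot"]).inv()*R.from_matrix(D)).as_rotvec())/4,2))
if __name__=="__main__": delta(*eval(sys.argv[1]))
t 11.2 p [0.488  0.0629 0.2414] y [-1.    -0.    -0.009] z [ 0.009 -0.048 -0.999] F [ 0.58 -0.1   0.33] w 0.086
(0.58, -0.325, 0.25) -> units(300mm) [ 1.293  -0.3065  0.0368]
(0.605, -0.32, 0.037) -> units(300mm) [-0.051  -0.0767  0.7091]
x [-0.    -0.999  0.048] [ 0.04  0.32  1.69 -0.05  1.12 -3.08]Traceback (most recent call last):
  File "d.py", line 12, in <module>
    if __name__=="__main__": delta(*eval(sys.argv[1]))
                             ~~~~~^^^^^^^^^^^^^^^^^^^^
  File "d.py", line 10, in delta
    D=R.from_euler("z",y).as_matrix()@np.array([[0,-1,0],[-1,0,0],[0,0,-1]])
                       ^
NameError: name 'y' is not defined
```

Joint 6 is at its range limit, so I use the half-turn equivalent: tool x towards +y, turning back.

apply_moves:
  plan:
    - [[0,0,0,0,0,1],[0,0,0,0,0,1],[0,0,0,0,0,1],[0,0,0,0,0,1],[0,0,0,0,0,1],[0,0,0,0,0,1],[0,0,0,0,0,1],[0,0,0,0,0,1],[0,0,0,0,0,1],[0,0,0,0,0,1],[0,0,0,0,0,1],[0,0,0,0,0,1],[0,0,0,0,0,1],[0,0,0,0,0,1],[0,0,0,0,0,1],[0,0,0,0,0,1],[0,0,0,0,0,1],[0,0,0,0,0,1],[0,0,0,0,0,1],[0,0,0,0,0,1]]

```text
time_s: 13.2
position: [0.488, 0.0619, 0.2414]
ee_rot: [-0.085, 0.996, -0.024, 0.003]
wrist_force: [0.4, -0.0, -1.0]
gripper_width: 0.0853
grasp_force: 0.0
```

apply_moves:
  plan:
    - [[0,0,0,0,0,1],[0,0,0,0,0,1],[0,0,0,0,0,1],[0,0,0,0,0,1],[0,0,0,0,0,1],[0,0,0,0,0,1],[0,0,0,0,0,1],[0,0,0,0,0,1],[0,0,0,0,0,1],[0,0,0,0,0,1],[0,0,0,0,0,1],[0,0,0,0,0,1],[0,0,0,0,0,1],[0,0,0,0,0,1],[0,0,0,0,0,1],[0,0,0,0,0,1],[0,0,0,0,0,1],[0,0,0,0,0,1],[0,0,0,0,0,1],[0,0,0,0,0,0]]

```text
time_s: 15.2
position: [0.488, 0.0618, 0.2414]
ee_rot: [0.546, 0.837, -0.018, 0.017]
wrist_force: [-0.4, 0.5, -0.1]
gripper_width: 0.0852
grasp_force: 0.0
```

```bash
sed -i 's/"z",y/"z",.03/; s/\[\[0,-1,0\],\[-1,0,0\],\[0,0,-1\]\]/[[0,1,0],[1,0,0],[0,0,-1]]/' d.py
python3 d.py "[(.58,-.325,.25),(.605,-.32,.037)]"
```

```text
t 15.2 p [0.488  0.0618 0.2414] y [ 0.915  0.403 -0.011] z [ 0.009 -0.048 -0.999] F [-0.44  0.52 -0.11] w 0.085
(0.58, -0.325, 0.25) -> units(300mm) [-1.3034 -0.2396  0.036 ]
(0.605, -0.32, 0.037) -> units(300mm) [0.0154 0.0907 0.7091]
x [-0.403  0.914 -0.048] [ 0.04  0.32  1.69 -0.05  1.12 -0.36]
turn to tin pose, units of 4deg (tool): [-0.02  0.7   5.52]
```

apply_moves:
  plan:
    - [[0,0,0,0,0.117,0.92],[0,0,0,0,0.117,0.92],[0,0,0,0,0.117,0.92],[0,0,0,0,0.117,0.92],[0,0,0,0,0.117,0.92],[0,0,0,0,0.117,0.92],[-0.13,0.027,-0.003,0,0,0],[-0.13,0.027,-0.003,0,0,0],[-0.13,0.027,-0.003,0,0,0],[-0.13,0.027,-0.003,0,0,0],[-0.13,0.027,-0.003,0,0,0],[-0.13,0.027,-0.003,0,0,0],[-0.13,0.027,-0.003,0,0,0],[-0.13,0.027,-0.003,0,0,0],[-0.13,0.027,-0.003,0,0,0],[-0.13,0.027,-0.003,0,0,0],[0,0,0,0,0,0]]

```text
time_s: 16.9
position: [0.5817, -0.3301, 0.2499]
ee_rot: [0.696, 0.718, -0.001, 0.0]
wrist_force: [-0.6, 2.2, -0.5]
gripper_width: 0.0855
grasp_force: 0.0
```

```bash
python3 d.py "[(.605,-.32,.20),(.605,-.32,.037)]"
python3 - <<'E'
from h import *
w=load("wrist"); cv2.imwrite("pics/w3.png",cv2.cvtColor(w["pixels"],cv2.COLOR_RGB2BGR)); np.save("w3T.npy",w["T"]); np.save("w3d.npy",w["dist_coeffs"])
E
```

```text
t 16.9 p [ 0.5817 -0.3301  0.2499] y [ 1.     0.031 -0.001] z [-0.001 -0.002 -1.   ] F [-0.58  2.24 -0.49] w 0.086
(0.605, -0.32, 0.2) -> units(300mm) [0.0316 0.0788 0.1662]
(0.605, -0.32, 0.037) -> units(300mm) [0.0011 0.0006 0.5433]
x [-0.031  1.    -0.002] [-0.6   0.56  1.24 -0.    1.34 -0.63]
turn to tin pose, units of 4deg (tool): [-0.02  0.03  0.01]
```

View pics/w3.png

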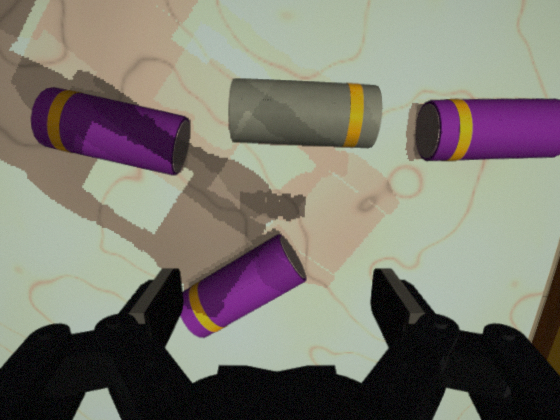

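The wrist view shows the grey tin from (229,110) to (381,112), square to the tool, with purple look-alikes at (112,130), (490,130) and (245,285). I compute the clearances for the fingers.

Run:
```python
from h import *
w=load("wrist")
for n,p,z in[("grey far rim",(381,112),.031),("grey near rim",(229,110),.031),("grey -y side",(305,148),.02),("grey +y side",(300,79),.045),("pur corner",(305,275),.02),("pur corner top",(280,236),.031),("pur left side",(195,285),.04),("pur bl",(190,335),.031),("far purple",(417,150),.031),("near purple",(185,170),.031)]:
    print(n,np.round(atz(w,p,z),3))
```

```text
grey far rim [ 0.682 -0.247  0.031]
grey near rim [ 0.531 -0.25   0.031]
grey -y side [ 0.609 -0.286  0.02 ]
grey +y side [ 0.599 -0.22   0.045]
pur corner [ 0.617 -0.434  0.02 ]
pur corner top [ 0.586 -0.381  0.031]
pur left side [ 0.492 -0.44   0.04 ]
pur bl [ 0.48  -0.515  0.031]
far purple [ 0.724 -0.283  0.031]
near purple [ 0.485 -0.311  0.031]
```

apply_moves:
  plan:
    - [[0.008,0.02,0.04,0,0,0],[0.008,0.02,0.04,0,0,0],[0.008,0.02,0.04,0,0,0],[0.007,0.015,0.04,0,0,0],[0,0,0.11,0,0,0],[0,0,0.11,0,0,0],[0,0,0.11,0,0,0],[0,0,0.11,0,0,0],[0,0,0.08,0,0,0],[0,0,0.03,0,0,0],[0,0,0,0,0,0]]

```text
time_s: 18.1
position: [0.6024, -0.315, 0.0358]
ee_rot: [0.696, 0.718, -0.001, -0.002]
wrist_force: [-0.5, 0.4, 0.8]
gripper_width: 0.0853
grasp_force: 0.0
```

```bash
python3 d.py "[(.604,-.300,.037),(.604,-.177,.037)]"
```

```text
t 18.1 p [ 0.6024 -0.315   0.0358] y [ 0.999  0.032 -0.004] z [-0.004  0.001 -1.   ] F [-0.52  0.36  0.77] w 0.085
(0.604, -0.3, 0.037) -> units(300mm) [ 0.0497  0.0068 -0.0039]
(0.604, -0.177, 0.037) -> units(300mm) [4.098e-01 1.300e-02 4.000e-04]
x [-0.032  0.999  0.001] [-0.57  0.82  1.38 -0.    0.95 -0.6 ]
turn to tin pose, units of 4deg (tool): [-0.06 -0.01  0.03]
```

apply_moves:
  plan:
    - [[0.01,0,0,0,0,0],[0.01,0,0,0,0,0],[0.01,0,0,0,0,0],[0.01,0,0,0,0,0],[0.007,0,0,0,0,0],[0.007,0,0,0,0,0],[0.007,0,0,0,0,0],[0.007,0,0,0,0,0],[0.007,0,0,0,0,0],[0.007,0,0,0,0,0],[0.007,0,0,0,0,0],[0.007,0,0,0,0,0],[0.007,0,0,0,0,0],[0.007,0,0,0,0,0],[0.007,0,0,0,0,0],[0.007,0,0,0,0,0],[0.007,0,0,0,0,0],[0.007,0,0,0,0,0],[0.007,0,0,0,0,0],[0.007,0,0,0,0,0]]

```text
time_s: 20.1
position: [0.6015, -0.2699, 0.0373]
ee_rot: [0.696, 0.718, -0.001, -0.001]
wrist_force: [0.6, -1.0, 0.6]
gripper_width: 0.0856
grasp_force: 0.1
```

apply_moves:
  plan:
    - [[0.008,0,0,0,0,0],[0.008,0,0,0,0,0],[0.008,0,0,0,0,0],[0.008,0,0,0,0,0],[0.008,0,0,0,0,0],[0.008,0,0,0,0,0],[0.008,0,0,0,0,0],[0.008,0,0,0,0,0],[0.008,0,0,0,0,0],[0.008,0,0,0,0,0],[0.008,0,0,0,0,0],[0.008,0,0,0,0,0],[0.008,0,0,0,0,0],[0.008,0,0,0,0,0],[0.008,0,0,0,0,0],[0.007,0,0,0,0,0],[0.005,0,0,0,0,0],[0.003,0,0,0,0,0],[0.002,0,0,0,0,0]]

```text
time_s: 22.0
position: [0.6002, -0.229, 0.0373]
ee_rot: [0.696, 0.718, -0.001, -0.0]
wrist_force: [0.7, -0.9, 1.3]
gripper_width: 0.0856
grasp_force: 0.1
```

```bash
python3 d.py "[(.604,-.177,.037)]"
python3 - <<'E'
from h import *
t=load("top");w=load("wrist"); 
a=cv2.resize(cv2.cvtColor(t["pixels"],cv2.COLOR_RGB2BGR)[170:270,270:390],None,fx=3.3,fy=3.3,interpolation=2)
b=cv2.resize(cv2.cvtColor(w["pixels"],cv2.COLOR_RGB2BGR),(440,330))
cv2.imwrite("pics/m4.png",np.hstack([cv2.convertScaleAbs(a,alpha=1.5),b])[:, :800])
E
```

```text
t 22.0 p [ 0.6002 -0.229   0.0373] y [ 1.     0.031 -0.002] z [-0.002 -0.    -1.   ] F [ 0.7  -0.9   1.26] w 0.086
(0.604, -0.177, 0.037) -> units(300mm) [0.1728 0.018  0.0008]
x [-0.031  1.    -0.   ] [-0.46  0.78  1.48 -0.    0.88 -0.49]
turn to tin pose, units of 4deg (tool): [-0.03  0.01  0.02]
```

View pics/m4.png

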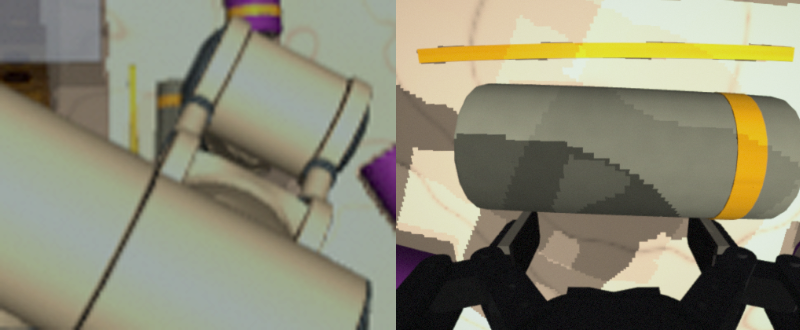

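The wrist half shows the tin against both fingers, with its far edge at about (600,86) and the strip parallel ahead at about (605,53). I measure the remaining gap.

```bash
cat > tin.py <<'E'
from h import *
M=np.array([.5925,-.134,0]); 
def mf(P): c,s=np.cos(.033),np.sin(.033); d=np.array(P)-M; return c*d[0]+s*d[1],-s*d[0]+c*d[1]
def tiny(w,far,near):  # tangent rays far(+y) and near(-y) in the y-z section, axis at z .031
    def dist(p,y):
        o,d=ray(w,p); o,d=o[1:],d[1:]/np.linalg.norm(d[1:]); r=np.array([y,.031])-o; return abs(r[0]*d[1]-r[1]*d[0])-.031
    f=lambda y:dist(far,y) 
    from scipy.optimize import brentq
    P=atz(w,far,.031); yf=brentq(lambda y:dist(far,y),P[1]-.07,P[1]-.005)
    Q=atz(w,near,.031); yn=brentq(lambda y:dist(near,y),Q[1]+.005,Q[1]+.07); return yf,yn,P[0]
E
python3 - <<'E'
from tin import *
w=load("wrist"); k=560/440; q=lambda x,y:((x-396+.5)*k-.5,(y+.5)*k-.5)
yf,yn,x=tiny(w,q(590,88),q(590,215)); print("tin y",yf,yn)
for p in[(417,55),(793,54),(605,53)]: P=atz(w,q(*p),0); print("strip",P,mf(P))
print("ends",atz(w,q(454,150),.031),atz(w,q(800,150),.031))
cv2.imwrite("pics/w5.png",cv2.cvtColor(w["pixels"],cv2.COLOR_RGB2BGR))
E
```

```text
tin y -0.1854318721092497 -0.18397503491186343
strip [ 0.48192677 -0.13646691  0.        ] (np.float64(-0.11059441914462101), np.float64(0.0011826888421213985))
strip [ 7.00862571e-01 -1.29668808e-01 -2.77555756e-17] (np.float64(0.10844647642787242), np.float64(0.0007535178661258329))
strip [ 0.59223763 -0.13498207  0.        ] (np.float64(-0.0002946272773919374), np.float64(-0.0009728820796634095))
ends [ 0.5181779  -0.18556902  0.031     ] [ 0.69339958 -0.17993154  0.031     ]
```

apply_moves:
  plan:
    - [[0.005,0,0,0,0,0],[0.0085,0,0,0,0,0],[0.0085,0,0,0,0,0],[0.0085,0,0,0,0,0],[0.0085,0,0,0,0,0],[0.0085,0,0,0,0,0],[0.0085,0,0,0,0,0],[0.0085,0,0,0,0,0],[0.0085,0,0,0,0,0],[0.0085,0,0,0,0,0],[0.0085,0,0,0,0,0],[0.0085,0,0,0,0,0],[0.0085,0,0,0,0,0],[0.0085,0,0,0,0,0],[0.0085,0,0,0,0,0],[0.0085,0,0,0,0,0],[0.0085,0,0,0,0,0],[0.007,0,0,0,0,0],[0.004,0,0,0,0,0],[0.002,0,0,0,0,0]]

```text
time_s: 24.15
position: [0.5987, -0.1827, 0.0372]
ee_rot: [0.696, 0.718, -0.001, -0.001]
wrist_force: [-0.0, 0.2, 0.3]
gripper_width: 0.0852
grasp_force: 0.0
```

apply_moves:
  plan:
    - [[0,0,0,0,0,0],[0,0,0,0,0,0],[0,0,0,0,0,0]]

```text
time_s: 24.45
position: [0.5987, -0.1829, 0.0372]
ee_rot: [0.696, 0.718, -0.001, -0.001]
wrist_force: [-0.3, -0.4, 0.6]
gripper_width: 0.0855
grasp_force: 0.0
```

```bash
python3 d.py "[]"
python3 - <<'E'
from h import *
w=load("wrist"); b=cv2.cvtColor(w["pixels"],cv2.COLOR_RGB2BGR); cv2.imwrite("pics/w6.png",b)
E
```

```text
t 24.45 p [ 0.5987 -0.1829  0.0372] y [ 1.     0.031 -0.002] z [-0.002 -0.    -1.   ] F [-0.25 -0.37  0.63] w 0.086
x [-0.031  1.    -0.   ] [-0.39  0.76  1.53 -0.    0.86 -0.42]
turn to tin pose, units of 4deg (tool): [-0.03  0.01  0.02]
```

View pics/w6.png

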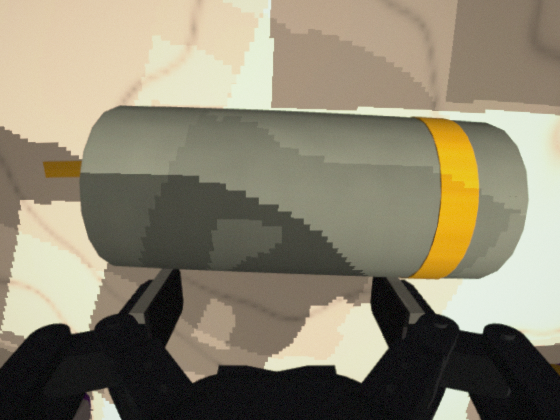

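The tin now covers the strip, whose near end still shows at (62,169). The tin's edges at u=270 are about v 110 (far) and 272 (near), with ends at (81,185) and (527,195).

Run:
```python
from tin import *
w=load("wrist")
for f,n in[((130,106),(130,267)),((270,111),(270,272)),((400,117),(400,276))]:
    yf,yn,x=tiny(w,f,n); print("tin y",yf,yn,[np.round(mf((x,v,0)),4) for v in(yf,yn)])
P=atz(w,(44,169),0); print("strip end",P,mf(P))
print("ends",atz(w,(81,185),.031),atz(w,(527,195),.031))
```

```text
tin y -0.13801718496277343 -0.1368483119550251 [array([-0.0501, -0.0024]), array([-0.05  , -0.0012])]
tin y -0.1387346427392194 -0.13689281745172843 [array([ 0.001 , -0.0048]), array([ 0.001 , -0.0029])]
tin y -0.13899734309090797 -0.137264171539984 [array([ 0.0484, -0.0066]), array([ 0.0485, -0.0049])]
strip end [ 0.48242628 -0.13639254  0.        ] (np.float64(-0.11009273122741538), np.float64(0.001240534211053172))
ends [ 0.52004465 -0.13697302  0.031     ] [ 0.69793407 -0.13527376  0.031     ]
```

The tin is about 4 mm off the strip's centre line, 15 mm off its middle lengthwise and 2.4° off in angle, all within limits. I retreat clear.

apply_moves:
  plan:
    - [[-0.02,0,0,0,0,0],[-0.04,0,0,0,0,0],[-0.04,0,0,0,0,0],[0,0,-0.1,0,0,0],[0,0,-0.15,0,0,0],[0,0,-0.15,0,0,0],[0,0,-0.15,0,0,0],[0,0,-0.15,0,0,0],[-0.1,-0.12,0,0,0,0],[-0.1,-0.12,0,0,0,0],[-0.1,-0.12,0,0,0,0],[-0.1,-0.12,0,0,0,0],[-0.1,-0.12,0,0,0,0],[-0.1,-0.12,0,0,0,0],[0,0,0,0,0,0],[0,0,0,0,0,0]]

```text
time_s: 26.15
position: [0.3887, -0.4008, 0.2479]
ee_rot: [0.697, 0.717, -0.001, -0.0]
wrist_force: [0.2, -0.4, -0.2]
gripper_width: 0.0856
grasp_force: 0.0
```

```bash
python3 d.py "[]"
python3 - <<'E'
from h import *
T,S=load("top"),load("scene")
a=cv2.resize(cv2.cvtColor(T["pixels"],cv2.COLOR_RGB2BGR)[150:250,180:360],None,fx=3.3,fy=3.3,interpolation=2)[:,:]
b=cv2.resize(cv2.cvtColor(S["pixels"],cv2.COLOR_RGB2BGR)[200:300,280:340],None,fx=3.3,fy=3.3,interpolation=2)
c=cv2.resize(cv2.cvtColor(S["pixels"],cv2.COLOR_RGB2BGR)[160:240,200:340],None,fx=3.3,fy=3.3,interpolation=2)
o=np.zeros((600,800,3),np.uint8); o[:330,:594]=a; o[:330,600:798]=b; o[335:599,:462]=c; cv2.imwrite("pics/m7.png",cv2.convertScaleAbs(o,alpha=1.4))
E
```

```text
t 26.15 p [ 0.3887 -0.4008  0.2479] y [ 1.     0.028 -0.002] z [-0.002 -0.001 -1.   ] F [ 0.21 -0.39 -0.18] w 0.086
x [-0.028  1.    -0.   ] [-0.91  0.41  1.52 -0.    1.21 -0.93]
turn to tin pose, units of 4deg (tool): [-0.02  0.01 -0.02]
```

View pics/m7.png

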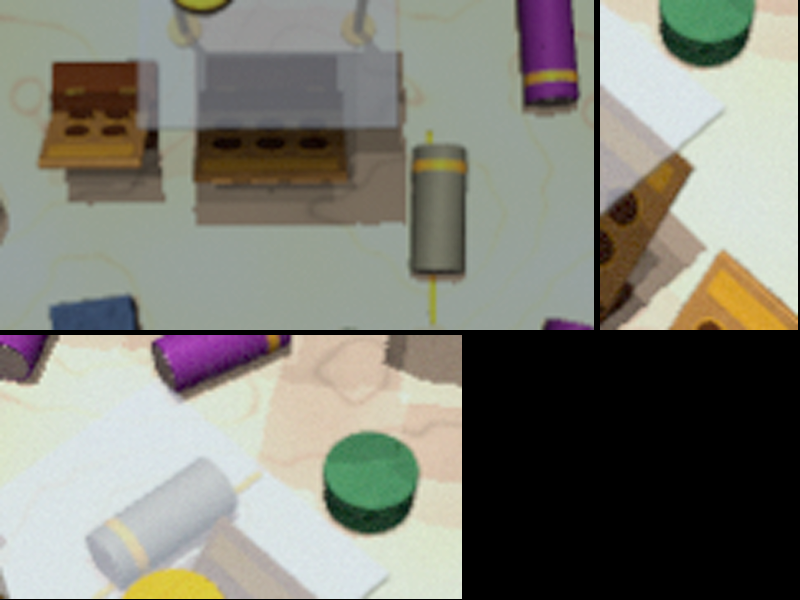

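The panel corners match the earlier ones, (195,183) and (347,182). The tin lies over the strip with sides at u = 411 and 466 and ends at v = 145 and 275. One numeric check, then I hand in.

Run:
```python
from tin import *
t=load("top"); q=lambda x,y:(180+(x+.5)/3.3-.5,150+(y+.5)/3.3-.5)
L,Rr=[atz(t,q(u,210),.031) for u in(411,466)]; N,F=atz(t,q(438,274),.031),atz(t,q(438,146),.05)
c=mf(((N[0]+F[0])/2,(L[1]+Rr[1])/2,0)); print(np.round(c,4))
ok=abs(c[1])<.009 and abs(c[0])<.04
print(manip.sign_off() if ok else "CHECK")
```

```text
[ 0.013 -0.005]
the job is handed in; nothing more can be done
None
```

The job is handed in: the panel, let go, leans within about 1° of the sample (36.1° against 36.4–36.9°), and the tin rests about 5 mm off the strip's centre line, 13 mm off its middle and some 2.4° off in angle, by my camera measurements.

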